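Close up the strainer pot

ROBOT

A 7-joint arm with a two-finger parallel gripper is mounted at the origin on a cart in front of the work surface, level with it; the furniture and walls round the work are solid. World frame = base frame: x ahead of the robot, y to its left, z up, the work surface at z = 0. Lengths are in m, angles in rad, forces in N, time in s.
With the tool pointing down it reaches from about 0.4 to 0.85 m from the base axis. Payload 4.5 kg.
Tool frame: the origin (TCP) lies where the fingers leave the gripper's body, on its centre line; the fingertips stand 64 mm ahead of it and the grasp point (between the pads) lies 45 mm ahead of it; z points along the fingers, y is the direction in which the jaws open and shut (so a half turn about z gives the same grasp; the last joint's range is limited). The gripper opens to 88 mm and grips with 3 to 60 N. Pads are 18 mm wide; open, the fingers measure 123 mm over their backs; the gripper's body (75 mm by 187 mm) begins 45 mm behind the grasp point.
Start: joints at [1.286, 0.689, -0.195, 1.565, 0.157, 0.902, -0.215], TCP at [0.196, -0.594, 0.303] pointing down, gripper open.
Joint ranges: [-3.01, 3.01], [-0.46, 2.08], [-1.47, 1.51], [0.13, 2.56], [-1, 4.14], [0.04, 2.09], [-2.66, 2.66]. Speed limits (rad/s): [2.57, 2.57, 3.14, 3.14, 3.14, 3.14, 3.14].

INTERFACE

Orientations are given as a unit quaternion [x, y, z, w].
In Python, from plant import monitor, snapshot, workorder, finder gives the robot as it stands.
- The arm moves only by the tool carry_out, never from a script. Its argument "motion" is one flat list of numbers, 6 for each row, row after row: the shift along the tool's x, y, z in cm, then the turn, a rotation vector about the tool's x, y, z in rad. In form: [x, y, z, rx, ry, rz, x, y, z, rx, ry, rz, ...]. A call has 1 to 8 rows; each row shifts and turns the commanded pose from where the row before left it, along the tool's axes as they then stand; what a row does not reach is not made up. A row lasts 1/8 s, in which the tool goes at most 62.5 mm and 10.7 degrees, less where a joint would pass 70% of its speed; a pose out of reach is approached as far as the arm can. A call with a gripper value outside its range is refused whole. "hand" is the finger opening in cm, from 0 to 8.81, set as the call begins (left out, the last holds). The fingers move at their own pace and stop on an object; "grip_force" is the grip in N (left out, the last holds). Time passes only in rows, so rows that do not move let the fingers close. It gives the time, the measured TCP pose, the force and the opening at its end, in the units of the state.
- monitor.get_state(): the state, without advancing time (a new reading comes with each control period).
- snapshot(name): name is "scene" or "top" or "wrist"; returns a dict with "frame" (400x640x3 uint8, red, green, blue), "range_z" (400x640 float32, m along the optical axis (not along the pixel's ray), 0 where there is no reading), "fx", "fy", "cx", "cy" (pixels), "D" ([k1, k2, p1, p2, k3] as OpenCV has them; the pictures are not rectified), "rvec" (rotation vector, rad) and "tvec" (3), from world to camera coordinates, as OpenCV has them; the wrist camera has in their place "hand_eye" (4x4, takes a point from camera to tool coordinates, whose origin is the TCP and whose axes are the flange's). Camera axes: x right, y down, z forward; pixel columns grow to the right and rows downward; lengths in m; the calibration is good to about 2 mm. A picture is of the moment at which its call begins: read the wrist's pose just before it.
- workorder.finish_job(): hands the job in, once; it reports no verdict.
Trained networks look in a picture, given as the dict that the camera call returned (one of the last four; its "shot" number tells which), for a name from the list of things; names that differ only in an ending like _2 or _b are one class to them, and where a whole thing is asked for, a point or a joint stands for the part that bears it (a point fixed in the world has none). Each returns a list of dicts, best first, with "p" (0 to 1); they miss things now and then, are a little off and sometimes report something else, mostly with a low value. They report only what shows in the picture. A call takes as long as a camera call. They do not tell look-alikes from the thing itself.
- finder.masks_of(picture, thing): "pixels" (400x640 bool, what is visible of it) and "extent" ([left, top, right, bottom] in pixels, round what is visible of it).
The state is a dict: "clock": time; "q": joint angles; "qd": joint speeds; "joint_torque": joint torques, N m; "tool_pos": TCP position; "eef_rot": TCP orientation; "contact_force": force on the tool from outside, world axes, zero at the start; "moment": the same for the moment, N m; "opening": opening from 0.0 (shut) to 1.0 (fully open).
Only numpy, scipy, OpenCV 4.12 (cv2) and the standard library are available. Lean on these libraries where they do the work, as an engineer would, in place of code of your own. Each camera call takes 0.05 s, during which the arm holds its last target. There are 200 camera calls.

TASK

Get the strainer pot ready for bottling: take the perforated steel strainer disc from the sloping rack and seat it flat in the pot's mouth, let go of it, then swing the pot's lid fully shut over it and turn the black bar on the lid clockwise as far as it goes, to lock it. Set the disc in without forcing it, and leave the blue blanking disc, the bottle, the funnel and the cap key where they are.

Things in the scene. Friction and masses are not known exactly. Their poses are not given: they have to be found in the camera images.
- strainer: Perforated steel disc, 96 mm across, 8 mm thick, 130 to 250 g, with a black upright blade handle across its middle: 14 mm thick (disc's x), 80 mm long (its y), from 8 to 54 mm above the origin (centre of the underside). z: its axis, towards the handle. It starts in either berth of the rack's 30 degree slope: z leans 30 degrees to the rack's front, x points up the slope.
- blank: Plain all-blue disc without holes, same shape, size and frame as the strainer, lying in the rack's other berth. To be left alone.
- rack: Fixed metal rack, 256 mm wide (y); origin on the table, front = its -x, towards the robot. Its deck slopes up to the back at 30 degrees and carries two discs side by side, underside centres at (0.07, +-0.058, 0.075) m in its frame. 10 mm lip below them, 6 mm high divider between. It stands to the robot's right, the pot to its left.
- rack_shelf (a point): Middle of the front lower edge of the rack's upper shelf (256 mm wide, 100 mm deep to the back, two rolls on it up to z = 0.31). This edge is 0.262 m high, 98 mm behind the rack's origin: it overhangs the discs and blocks a gripper coming straight down on a handle; tilt the tool 30 degrees, square to the deck, and draw the disc out that way.
- pot: Fixed steel strainer pot, 120 mm outer diameter, rim 90 mm high, on a round foot 156 mm across. Origin: centre of its underside on the table; x points from its front to the hinge side at the back, z up. Round mouth 104 mm across with an inner ledge 22 mm below the rim. Its lid is hinged at the back. A cord sags across the table behind it, 0.24 to 0.3 m up.
- pot_seat (a point): Centre of the ledge in the pot's mouth, 68 mm above the table: the strainer's origin comes to lie here when it is seated (any yaw of the disc will do). Its handle then stands 32 mm above the rim; the domed lid has room for it.
- lid (a joint): Angle of the pot's lid, rad: 0 shut flat on the rim, growing as it opens up and back; starts at 1.7 to 1.95 (leaning back beyond upright); its stop is 2.2. A stiff hinge (about 0.35 N m): it stays where it is left and must be pushed all the way down.
- lid_hinge (a point): Middle of the lid's hinge line, 68 mm behind the pot's axis (pot's +x) at rim height, z = 0.090. The hinge line is parallel to the pot's y. The point turns with the lid; when the lid is shut its axes are those of the pot.
- lid_tab (a point): Middle of the outer (upper) face of the red tab at the lid's free edge: 145 mm from the hinge line, 9 mm above the rim when shut; 44 mm wide, 8 mm thick, 124 to 160 mm from the hinge line. Push this face from behind, then from above, to close. The lid below it is a dome 120 mm across, 44 mm high over the rim, 83 mm with its bar.
- lock (a joint): Angle of the black locking bar on the lid, rad: 0 to 1.3, growing as it is turned clockwise seen from above (lid shut); 1.3 is the stop, locked. It starts between 0 and 0.3 and stays where it is left (friction about 0.12 N m).
- lock_grip (a point): Middle of the black locking bar, on the lid's axis. The bar is 90 mm long (this point's y), 14 mm thick (its x), and rises to 14 mm above this point from a flat round hub whose face is 17 mm below it. With the lid shut the point is 158 mm above the table and z is up; the point turns with lid and bar.
- mid_bottle: Full capped 500 ml glass bottle, 77 mm across, 222 mm tall, about 0.9 kg, standing between pot and rack towards the back. Origin: centre of its underside. Bystander.
- funnel: Steel funnel standing on its wide rim, 101 x 122 mm, 108 mm tall, between pot and rack towards the robot. Origin on the table near its middle. Bystander.
- cap_key: Red ring key for caps, lying flat, 180 mm long (its y, across the table), 53 mm wide, 14 mm high, behind the bottle. Origin: middle of its underside. Bystander.
There are look-alikes about, which are no part of the job. There is more than one size of the strainer; the one meant has the size given above.

How it is judged:
On the way, in this order (a step that is already met when the one before it is completed fails the run):
1. the strainer disc sits flat on the ledge in the pot's mouth, let go, with the lid still open (horizontal distance between strainer and pot_seat below 0.007 m and z of strainer in the frame of pot_seat between -0.004 and 0.004 m and angle between strainer's own z axis and vertical below 0.06 rad and value of joint lid above 1.2 rad and contact force between the fingers and strainer below 0.5 N), for 0.2 s.
2. the lid is shut over the seated disc (horizontal distance between strainer and pot_seat below 0.007 m and z of strainer in the frame of pot_seat between -0.004 and 0.004 m and angle between strainer's own z axis and vertical below 0.06 rad and value of joint lid below 0.06 rad), for 0.2 s.
3. the locking bar is turned to its stop (value of joint lid below 0.06 rad and value of joint lock above 1.1 rad), for 0.2 s.
At the end, for the whole second after the job is handed in: The strainer disc lies at rest on the ledge in the pot's mouth (centre within 7 mm, height within 4 mm, within 0.06 rad of level), the lid is shut (under 0.06 rad), the locking bar is turned beyond 1.1 rad, and the bottle stands upright (within 0.1 rad) (all of step 3 and horizontal distance between strainer and pot_seat below 0.007 m and z of strainer in the frame of pot_seat between -0.004 and 0.004 m and angle between strainer's own z axis and vertical below 0.06 rad and angle between mid_bottle's own z axis and vertical below 0.1 rad and linear speed of strainer below 0.02 m/s); the robot touches nothing.
It fails at once if the blue blanking disc is moved more than 25 mm (distance of blank from where it was at the start of the episode above 0.025 m).
It fails at once if the bottle, the funnel or the cap key is pushed more than 25 mm from its place (distance of any of mid_bottle, funnel, cap_key from where it was at the start of the episode above 0.025 m).
It fails at once if the bottle between pot and rack is tipped by more than 0.35 rad (angle between mid_bottle's own z axis and vertical above 0.35 rad).
It fails at once if the strainer disc is pressed against the pot with more than 60 N (contact force between strainer and pot above 60 N).
It also fails if it takes over 72 s, if anything falls off the work surface, if the arm or the gripper's body presses on something with over 40 N, if the wrist force passes 120 N, or if a joint passes its speed limit or range.

## Working session

There is one attempt and no reset: what is moved stays moved. The work goes in short steps, Python scripts to look and compute and a tool call to move; the robot and the scene stay as the last step left them, time stands still between calls to the robot, and variables do not carry over. Pictures are saved under pics/ and viewed, about 8 in all and at most 12, crops included, and the job is handed in when it is done.

Besides the shell and the picture viewer there is one more tool, called after "Emit:" as a command line: name --argument value ..., lists and objects as JSON in quotes. carry_out: Moves the arm, as the interface text tells. Its arguments: {"type":"object","properties":{"motion":{"type":"array"},"hand":{"type":"number"},"grip_force":{"type":"number"}},"required":["motion"]}

```bash
mkdir -p pics; ls
cat > h.py <<'E'
import numpy as np, cv2
from scipy.spatial.transform import Rotation as R
from plant import monitor, snapshot, workorder, finder
def save(p,n,crop=None,s=1):
    f=p["frame"][:,:,::-1]
    if crop: l,t,r,b=crop; f=f[t:b,l:r]
    cv2.imwrite(f"pics/{n}.png",cv2.resize(f,None,fx=s,fy=s) if s!=1 else f)
def extr(p,st=None):
    if "rvec" in p:
        Rm=cv2.Rodrigues(np.array(p["rvec"],float))[0]; return Rm.T,-Rm.T@np.array(p["tvec"],float).ravel()
    H=np.array(p["hand_eye"]); Rt=R.from_quat(st["eef_rot"]).as_matrix()
    return Rt@H[:3,:3], Rt@H[:3,3]+np.array(st["tool_pos"])
def cloud(p,st=None):
    K=np.array([[p["fx"],0,p["cx"]],[0,p["fy"],p["cy"]],[0,0,1]])
    v,u=np.mgrid[0:400,0:640]
    n=cv2.undistortPoints(np.stack([u,v],-1).reshape(-1,1,2).astype(np.float64),K,np.array(p["D"],float)).reshape(400,640,2)
    z=p["range_z"].astype(float); c=np.dstack([n*z[...,None],z])
    Rm,t=extr(p,st); w=c@Rm.T+t; w[z==0]=np.nan; return w
def st():
    s=monitor.get_state(); return s
E
python3 - <<'E'
from h import *
s=st(); print({k:np.round(v,3) for k,v in s.items()}); print(R.from_quat(s["eef_rot"]).as_matrix().round(3))
for n in ["scene","top"]:
    p=snapshot(n); save(p,n+"0"); w=cloud(p); np.save(n+"0.npy",w)
    print(n,extr(p)[1].round(3))
    for th in ["strainer","blank","rack","pot","lid","lid_tab","lock_grip","mid_bottle","funnel","cap_key"]:
        for d in finder.masks_of(p,th)[:2]:
            m=d["pixels"]; q=w[m]; q=q[~np.isnan(q[:,0])]
            print(th,round(d["p"],2),d["extent"],np.median(q,0).round(3) if len(q) else None, m.sum())
E
```

```text
pics
{'clock': np.float64(0.0), 'q': array([ 1.286,  0.69 , -0.195,  1.566,  0.157,  0.903, -0.215]), 'qd': array([-0.001, -0.   , -0.001,  0.001,  0.002, -0.   , -0.001]), 'joint_torque': array([-0.0000e+00, -5.2756e+01, -1.2660e+00, -1.5343e+01, -5.3000e-02,
        6.0000e-03,  0.0000e+00]), 'tool_pos': array([ 0.196, -0.593,  0.302]), 'eef_rot': array([ 0.987,  0.159, -0.   , -0.001]), 'contact_force': array([ 0.337,  0.84 , -0.623]), 'moment': array([-0.021,  0.006, -0.003]), 'opening': np.float64(1.0)}
[[ 0.95   0.313 -0.001]
 [ 0.313 -0.95   0.002]
 [-0.    -0.002 -1.   ]]
scene [-0.065  0.657  0.752]
strainer 0.86 [363.6, 185.9, 395.9, 216.2] [ 0.567 -0.305  0.091] 749
strainer 0.78 [399.8, 218.3, 444.3, 265.4] [ 0.413 -0.269  0.011] 1336
blank 0.8 [341.0, 199.9, 370.5, 234.4] [ 0.559 -0.186  0.09 ] 826
rack 0.84 [295.1, 107.5, 401.4, 261.0] [ 0.623 -0.21   0.267] 4337
pot 0.68 [208.8, 199.5, 319.4, 349.8] [0.554 0.135 0.082] 7366
lid 0.64 [210.2, 202.1, 270.4, 279.6] [0.62  0.129 0.146] 2814
lid_tab 0.72 [208.5, 204.7, 271.3, 279.0] [0.62  0.128 0.146] 2920
lid_tab 0.57 [338
[... 461 characters left out ...]
.6] [ 0.637 -0.244  0.274] 7633
rack 0.8 [332.9, 142.8, 460.3, 239.6] [ 0.637 -0.244  0.274] 7522
pot 0.73 [205.0, 173.7, 272.2, 271.8] [0.554 0.127 0.088] 4256
pot 0.31 [214.5, 173.6, 255.3, 187.8] [0.667 0.122 0.146] 232
lid 0.95 [206.5, 173.2, 258.9, 216.8] [0.618 0.128 0.153] 1663
lid_tab 0.69 [209.1, 174.1, 257.0, 215.9] [0.618 0.128 0.148] 1787
lock_grip 0.47 [215.5, 173.6, 252.0, 182.7] [0.667 0.125 0.146] 211
mid_bottle 0.57 [347.2, 203.7, 380.8, 234.6] [ 0.572 -0.193  0.096] 982
funnel 0.98 [296.0, 264.8, 331.7, 301.3] [ 0.4   -0.064  0.028] 1041
cap_key 0.75 [271.4, 144.6, 332.8, 163.2] [ 0.778 -0.018  0.012] 305
cap_key 0.35 [333.6, 142.9, 458.0, 238.4] [ 0.637 -0.244  0.274] 7634
```

Run:
```python
import cv2,numpy as np
a=cv2.imread("pics/scene0.png")[90:370,190:470]; b=cv2.imread("pics/top0.png")[130:320,190:470]
a=cv2.resize(a,None,fx=2,fy=2,interpolation=2);b=cv2.resize(b,None,fx=2,fy=2,interpolation=2)
cv2.imwrite("pics/a.png",a); cv2.imwrite("pics/b.png",b)
```

```text
(no output)
```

View pics/a.png

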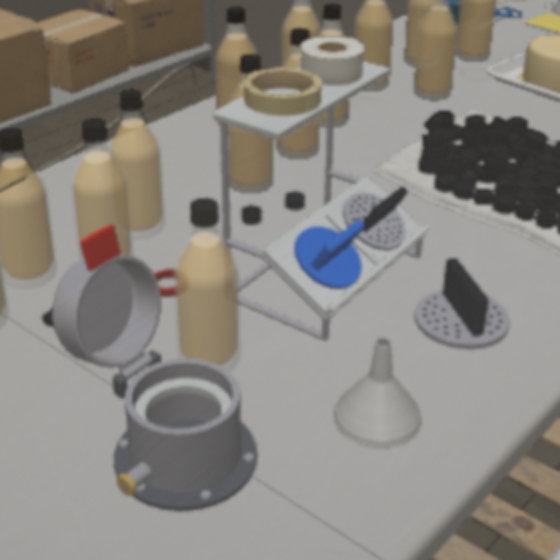

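View pics/b.png

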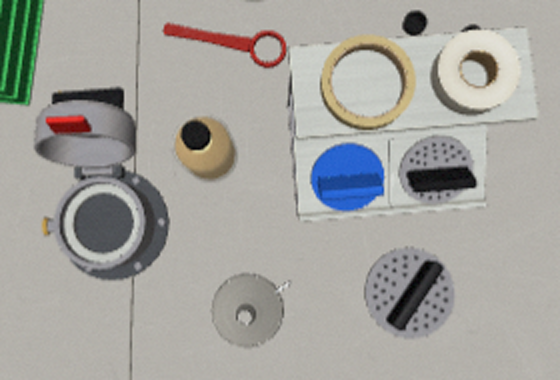

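Scene: the strainer sits in the rack's right berth (scene 374,212) and the blue blank in the left one (scene 328,255). A look-alike strainer lies on the table near the front (top 410,292). The pot is at top (103,225), with its hinge towards +x and the lid leaning back. I'll fit the poses next.

Run:
```python
from h import *
from scipy.optimize import least_squares
ws=np.load("scene0.npy"); wt=np.load("top0.npy")
def inb(w,lo,hi): 
    q=w.reshape(-1,3); q=q[~np.isnan(q[:,0])]; return q[np.all((q>lo)&(q<hi),1)]
for nm,w in (("scene",ws),("top",wt)):
    q=inb(w,[.45,-.45,.255],[.85,-.05,.275]); print(nm,"shelf",len(q),np.median(q[:,2]).round(3))
    if len(q)>100: 
        r=cv2.minAreaRect((q[:,:2]*1000).astype(np.float32)); print(r, cv2.boxPoints(r).round(0).tolist())
    # deck plane around
    q=inb(w,[.48,-.4,.04],[.64,-.1,.13])
    best=None; rng=np.random.default_rng(0)
    for _ in range(500):
        a,b,c=q[rng.choice(len(q),3,False)]; n=np.cross(b-a,c-a); L=np.linalg.norm(n)
        if L<1e-5: continue
        n/=L; n*=np.sign(n[2])
        if n[2]>.95 or n[2]<.7: continue
        m=np.abs((q-a)@n)<.002
        if best is None or m.sum()>best.sum(): best=m
    q2=q[best]; c=q2.mean(0); n=np.linalg.svd(q2-c)[2][2]; n*=np.sign(n[2]); print("plane",best.sum(),c.round(3),n.round(3),np.degrees(np.arccos(n[2])).round(1),"yaw",np.degrees(np.arctan2(-n[1],-n[0])).round(1))
    # handle: points above plane 15..60mm
    h=(q-c)@n; hp=q[(h>.015)&(h<.06)]
    for lo,hi in ((-.4,-.25),(-.25,-.1)):
        k=hp[(hp[:,1]>lo)&(hp[:,1]<hi)]; print("handle",len(k),k.mean(0).round(3),np.percentile((k-c)@n,98).round(3))
    # rim of pot
    for zl,zh in ((.084,.096),(.062,.074)):
        q=inb(w,[.40,.02,zl],[.64,.24,zh]); print("ring",zl,len(q))
        if len(q)>30:
            f=lambda p:np.clip(np.abs(np.hypot(q[:,0]-p[0],q[:,1]-p[1])-(.056 if zl>.08 else .047))-.004,0,None)
            s=least_squares(f,[.535,.13],loss="soft_l1",f_scale=.002); rr=np.hypot(*(q[:,:2]-s.x).T); print(s.x.round(4),np.percentile(rr,[5,50,95]).round(3),np.median(q[:,2]).round(4))
```

```text
scene shelf 766 0.273
((653.4717407226562, -246.27236938476562), (101.34661102294922, 262.4770202636719), 4.00157356262207) [[594.0, -119.0], [612.0, -381.0], [713.0, -374.0], [695.0, -112.0]]
plane 907 [ 0.576 -0.239  0.079] [-0.413 -0.033  0.91 ] 24.5 yaw 4.6
handle 178 [ 0.56  -0.301  0.113] 0.052
handle 206 [ 0.55  -0.186  0.113] 0.052
ring 0.084 841
[0.5163 0.1276] [0.049 0.059 0.128] 0.0893
ring 0.062 741
[0.5096 0.1299] [0.042 0.055 0.136] 0.0679
top shelf 2944 0.273
((656.9832763671875, -244.56607055664062), (100.52210998535156, 254.8815460205078), 4.648207664489746) [[597.0, -122.0], [617.0, -376.0], [717.0, -368.0], [697.0, -113.0]]
plane 1119 [ 0.591 -0.249  0.081] [-0.501 -0.048  0.864] 30.2 yaw 5.5
handle 355 [ 0.568 -0.309  0.113] 0.056
handle 350 [ 0.558 -0.194  0.113] 0.056
ring 0.084 543
[0.5173 0.1273] [0.049 0.057 0.073] 0.0899
ring 0.062 513
[0.5126 0.127 ] [0.04  0.046 0.058] 0.0677
```

```bash
cat >> h.py <<'E'
from scipy.linalg import logm,expm
def plan(pos,Rt,N,start=None,sep=False):
    """one row repeated N times (screw motion) from current pose to target"""
    if start is None: s=st(); p0,R0=np.array(s["tool_pos"]),R.from_quat(s["eef_rot"]).as_matrix()
    else: p0,R0=start
    A=np.eye(4);A[:3,:3]=R0;A[:3,3]=p0;B=np.eye(4);B[:3,:3]=Rt;B[:3,3]=pos
    T=expm(np.real(logm(np.linalg.inv(A)@B))/N); d=T[:3,3]*100; r=R.from_matrix(T[:3,:3]).as_rotvec()
    print("rows",N,"x",np.r_[d.round(2),r.round(4)].tolist(),"| %.1f mm %.1f deg"%(np.linalg.norm(d)*10,np.degrees(np.linalg.norm(r))))
    for i in range(1,N+1,max(1,N//4)): print("  via",(A@np.linalg.matrix_power(T,i))[:3,3].round(3))
def frame(z,x):
    z=np.array(z,float);z/=np.linalg.norm(z);x=np.array(x,float);x-=z*(x@z);x/=np.linalg.norm(x);return np.c_[x,np.cross(z,x),z]
yaw=np.radians(4.8); c_,s_=np.cos(yaw),np.sin(yaw)
RK=np.array([[c_,-s_,0],[s_,c_,0],[0,0,1]]); rk0=np.array([.509,-.257,0])
n_=RK@[-.5,0,.866]; 
GR=frame(-n_,RK@[0,1,0])      # grasp orientation (tool x = disc y)
disc=rk0+RK@[.07,-.058,.075]
E
python3 - <<'E'
from h import *
p=snapshot("wrist"); print("handeye",np.array(p["hand_eye"]).round(3).tolist(),p["fx"])
print(disc.round(3),GR.round(3).tolist())
for n in ["scene","top"]:
    w=np.load(n+"0.npy"); im=cv2.imread(f"pics/{n}0.png"); hsv=cv2.cvtColor(im,cv2.COLOR_BGR2HSV)
    red=((hsv[...,0]<8)|(hsv[...,0]>172))&(hsv[...,1]>130)&(w[...,0]<.72)&(w[...,1]>.05)&(w[...,1]<.2)&(w[...,2]>.1)
    q=w[red]; print(n,"tab",len(q),q.mean(0).round(4),np.ptp(q,axis=0).round(3))
    q=w.reshape(-1,3); q=q[~np.isnan(q[:,0])]
    for z in (.0,):
        k=q[(abs(q[:,2]-.09)<.004)&(np.hypot(q[:,0]-.516,q[:,1]-.127)<.068)]
        from scipy.optimize import least_squares
        f=lambda v:np.clip(np.abs(np.hypot(k[:,0]-v[0],k[:,1]-v[1])-.056)-.004,0,None)
        s=least_squares(f,[.516,.127],loss="soft_l1",f_scale=.002);print("rim",len(k),s.x.round(4),s.cost)
    # lid back bar (black) 
    bl=(im.max(-1)<60)&(w[...,0]>.6)&(w[...,0]<.75)&(w[...,1]>.02)&(w[...,1]<.24)&(w[...,2]>.06)&(w[...,2]<.22)
    k=w[bl]; print("black",len(k),k.mean(0).round(3) if len(k) else 0)
    if len(k)>20:
        d=np.linalg.svd(k-k.mean(0))[2][0]; print(d.round(3))
E
```

```text
handeye [[0.001, -0.962, -0.273, 0.07], [1.0, 0.001, 0.0, -0.0], [-0.0, -0.273, 0.962, -0.082], [0.0, 0.0, 0.0, 1.0]] 310.82301498402734
[ 0.584 -0.309  0.075] [[-0.084, 0.863, 0.498], [0.996, 0.072, 0.042], [0.0, 0.5, -0.866]]
scene tab 263 [0.6162 0.1343 0.2312] [0.014 0.043 0.032]
rim 615 [0.5144 0.1283] 0.0005181136952772432
black 10 [0.662 0.178 0.141]
top tab 151 [0.6173 0.1313 0.2344] [0.013 0.042 0.036]
rim 439 [0.5151 0.1277] 0.00020957292892322994
black 184 [0.664 0.126 0.147]
[-0.033  0.996 -0.079]
```

Run:
```python
from h import *
s=st();mid=disc+n_*.25
plan(mid,GR,12)
```

```text
rows 12 x [3.36, 0.35, 0.39, -0.0369, 0.0291, -0.1086] | 34.0 mm 6.8 deg
  via [ 0.229 -0.586  0.299]
  via [ 0.321 -0.544  0.293]
  via [ 0.396 -0.475  0.292]
  via [ 0.444 -0.386  0.293]
```

Emit:
carry_out --motion '[3.4,0.4,0.4,-0.037,0.029,-0.109,3.4,0.4,0.4,-0.037,0.029,-0.109,3.4,0.4,0.4,-0.037,0.029,-0.109,3.4,0.4,0.4,-0.037,0.029,-0.109,3.4,0.4,0.4,-0.037,0.029,-0.109,3.4,0.4,0.4,-0.037,0.029,-0.109]' --hand 6

```text
clock: 1.9
tool_pos: [0.3779, -0.5013, 0.2921]
eef_rot: [0.874, 0.466, 0.102, 0.095]
contact_force: [0.2, -0.8, -0.6]
opening: 0.683
```

Run:
```python
from h import *
print(st()["q"].round(2))
mid=disc+n_*.20
plan(mid,GR,8)
```

```text
[ 1.19  0.67 -0.46  1.74  0.24  0.56  0.07]
rows 8 x [2.58, 0.32, 0.9, -0.0275, 0.0218, -0.0807] | 27.5 mm 5.0 deg
  via [ 0.397 -0.482  0.287]
  via [ 0.43  -0.44   0.276]
  via [ 0.457 -0.393  0.265]
  via [ 0.477 -0.343  0.254]
```

Emit:
carry_out --motion '[2.6,0.3,0.9,-0.0275,0.022,-0.081,2.6,0.3,0.9,-0.0275,0.022,-0.081,2.6,0.3,0.9,-0.0275,0.022,-0.081,2.6,0.3,0.9,-0.0275,0.022,-0.081,2.6,0.3,0.9,-0.0275,0.022,-0.081,2.6,0.3,0.9,-0.0275,0.022,-0.081,2.6,0.3,0.9,-0.0275,0.022,-0.081,2.6,0.3,0.9,-0.0275,0.022,-0.081]'

```text
clock: 2.9
tool_pos: [0.4828, -0.3153, 0.2481]
eef_rot: [0.653, 0.712, 0.191, 0.175]
contact_force: [14.5, -2.9, 6.6]
opening: 0.682
```

Run:
```python
from h import *
snapshot("top")
s=st(); p=snapshot("wrist"); save(p,"w1"); w=cloud(p,s)
print(s["q"].round(2),s["tool_pos"].round(3),R.from_quat(s["eef_rot"]).as_matrix().round(3).tolist())
for th in ["strainer","blank"]:
    for d in finder.masks_of(p,th)[:2]:
        q=w[d["pixels"]];q=q[~np.isnan(q[:,0])]; h=(q-disc)@n_; loc=(q-disc)@np.c_[RK@[.866,0,.5],RK@[0,1,0],n_]
        print(th,round(d["p"],2),d["extent"],np.median(q,0).round(3))
        for lo,hi in ((.003,.013),(.03,.058),(.049,.060)):
            k=loc[(h>lo)&(h<hi)]
            if len(k)>20: print(lo,len(k),k.mean(0).round(4),np.percentile(k,2,0).round(4),np.percentile(k,98,0).round(4))
plan(disc+n_*.085,GR,8)
```

```text
[ 1.    0.71 -0.57  2.07  0.5   0.05  0.22] [ 0.482 -0.311  0.247] [[-0.094, 0.865, 0.493], [0.996, 0.079, 0.05], [0.005, 0.495, -0.869]]
strainer 0.87 [27.7, 95.3, 200.4, 233.6] [ 0.415 -0.28   0.011]
0.003 2007 [-0.1439  0.0523  0.0082] [-0.154  -0.0146  0.0032] [-0.1341  0.0888  0.0128]
0.03 6708 [-0.194   0.0324  0.0421] [-0.2232 -0.0164  0.0305] [-0.1125  0.0896  0.0564]
0.049 1690 [-0.1847  0.0303  0.0533] [-0.2242  0.0028  0.0491] [-0.1092  0.0689  0.0597]
strainer 0.72 [273.0, 152.9, 376.1, 268.6] [ 0.567 -0.307  0.09 ]
0.003 6502 [0.0001 0.0018 0.0077] [-0.0427 -0.0415  0.0063] [0.0431 0.0427 0.0091]
0.03 1738 [0.0004 0.0027 0.0526] [-0.0065 -0.0367  0.0417] [0.0071 0.0382 0.0549]
0.049 1673 [0.0004 0.0014 0.0531] [-0.0065 -0.0367  0.0498] [0.0071 0.037  0.0549]
blank 0.92 [269.6, 1.2, 386.8, 130.3] [ 0.557 -0.195  0.09 ]
0.003 8809 [1.000e-04 1.144e-01 7.800e-03] [-0.043   0.0717  0.0063] [0.0436 0.1549 0.0093]
0.03 2432 [0.0004 0.1152 0.0532] [-0.0063  0.0767  0.05  ] [0.0071 0.1506 0.0551]
0.049 2429 [0.0004 0.1153 0.0532] [-0.0063  0.0767  0.0501] [0.0071 0.1506 0.0551]
rows 8 x [-0.01, 0.01, 1.45, -0.0, -0.0, -0.0003] | 14.5 mm 0.0 deg
  via [ 0.49  -0.316  0.236]
  via [ 0.505 -0.315  0.211]
  via [ 0.519 -0.314  0.186]
  via [ 0.534 -0.313  0.161]
```

View pics/w1.png

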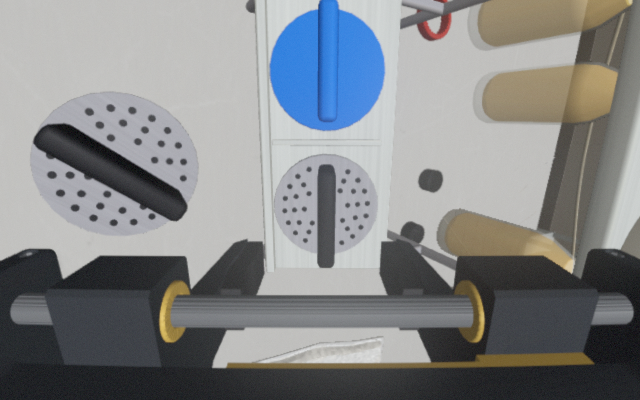

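The wrist view shows the perforated disc squarely under the tool at (326,205), with its handle vertical between the jaws. The blue blank is clear above at (328,68). The pose agrees to about 1 mm. Joint 6 is near its limit, so I'll go halfway and check.

Emit:
carry_out --motion '[0,0,1.4,0,0,0,0,0,1.4,0,0,0,0,0,1.4,0,0,0,0,0,0,0,0,0]'

```text
clock: 3.6
tool_pos: [0.5035, -0.3192, 0.2189]
eef_rot: [0.655, 0.711, 0.19, 0.171]
contact_force: [-0.4, -0.2, -1.4]
opening: 0.682
```

Run:
```python
from h import *
s=st(); print(s["q"].round(3),s["contact_force"].round(1))
plan(disc+n_*.085+RK@[0,.001,0],GR,6)
```

```text
[ 0.968  0.774 -0.553  2.031  1.317  0.043 -0.595] [-0.4 -0.2 -1.4]
rows 6 x [0.07, -0.03, 1.33, -0.001, -0.0009, -0.0004] | 13.4 mm 0.1 deg
  via [ 0.51  -0.318  0.207]
  via [ 0.516 -0.317  0.195]
  via [ 0.522 -0.315  0.184]
  via [ 0.529 -0.314  0.172]
  via [ 0.535 -0.313  0.16 ]
  via [ 0.541 -0.311  0.149]
```

Emit:
carry_out --motion '[0.1,0,1.3,0,0,0,0.1,0,1.3,0,0,0,0.1,0,1.3,0,0,0,0,0,0,0,0,0]'

```text
clock: 4.1
tool_pos: [0.52, -0.3136, 0.1867]
eef_rot: [0.655, 0.712, 0.19, 0.169]
contact_force: [-0.1, -0.4, -0.9]
opening: 0.678
```

Run:
```python
from h import *
s=st(); print(s["q"].round(3),s["contact_force"].round(1))
plan(disc+n_*.085+RK@[0,.001,0],GR,4)
```

```text
[ 1.028  0.886 -0.72   2.012  1.741  0.202 -0.985] [-0.1 -0.4 -0.9]
rows 4 x [0.0, -0.01, 1.09, -0.0024, -0.0021, -0.0009] | 10.9 mm 0.2 deg
  via [ 0.525 -0.313  0.177]
  via [ 0.531 -0.313  0.168]
  via [ 0.536 -0.312  0.158]
  via [ 0.541 -0.311  0.149]
```

Past the singularity. I'll descend and grip.

Emit:
carry_out --motion '[0,0,1.1,-0.0024,-0.002,-0.001,0,0,1.1,-0.0024,-0.002,-0.001,0,0,1.1,-0.0024,-0.002,-0.001,0,0,1.0,-0.0024,-0.002,-0.001,0,0,0,0,0,0,0,0,0,0,0,0]'

```text
clock: 4.85
tool_pos: [0.5416, -0.3108, 0.1498]
eef_rot: [0.653, 0.712, 0.191, 0.176]
contact_force: [-0.6, -0.8, -0.2]
opening: 0.678
```

Emit:
carry_out --motion '[0,0,0,0,0,0,0,0,0,0,0,0,0,0,0,0,0,0,0,0,0,0,0,0,0,0,0,0,0,0,0,0,0,0,0,0,0,0,0,0,0,0]' --hand 0 --grip_force 40

```text
clock: 5.72
tool_pos: [0.5415, -0.3109, 0.1497]
eef_rot: [0.653, 0.712, 0.19, 0.176]
contact_force: [-0.6, 0.6, -0.3]
opening: 0.154
```

Run:
```python
from h import *
s=st(); print(s["q"].round(3),s["contact_force"].round(1),s["opening"])
e=np.array(s["tool_pos"])-(disc+n_*.085); print((np.c_[RK@[.866,0,.5],RK@[0,1,0],n_].T@e).round(4))
```

```text
[ 1.043  1.003 -0.815  1.985  1.903  0.329 -1.096] [-0.6  0.6 -0.3] 0.15368554016905941
[0.0009 0.0016 0.0007]
```

Gripped: the opening is 13.5 mm, about the blade thickness. I'll draw the disc out square to the deck.

Emit:
carry_out --motion '[0,0,-0.5,0,0,0,0,0,-1.0,0,0,0,0,0,-1.2,0,0,0,0,0,-1.2,0,0,0,0,0,-1.2,0,0,0,0,0,-0.8,0,0,0,0,0,0,0,0,0]'

```text
clock: 6.6
tool_pos: [0.5121, -0.3136, 0.2015]
eef_rot: [0.653, 0.712, 0.19, 0.176]
contact_force: [0.8, 0.5, -2.3]
opening: 0.156
```

Run:
```python
from h import *
s=st(); print(s["q"].round(3),s["contact_force"].round(1),s["opening"].round(3))
plan([.42,-.26,.34],frame([0,0,-1],RK@[-.3,1,0]),8)
```

```text
Traceback (most recent call last):
AttributeError: 'float' object has no attribute 'round'
```

Run:
```python
from h import *
s=st(); print(s["q"].round(3))
plan([.42,-.26,.34],frame([0,0,-1],RK@[-.3,1,0]),9)
```

```text
[ 1.047  0.857 -0.734  2.034  1.756  0.201 -0.999]
rows 9 x [0.76, -0.4, -1.76, 0.0578, 0.0087, -0.0313] | 19.5 mm 3.8 deg
  via [ 0.499 -0.307  0.215]
  via [ 0.475 -0.295  0.243]
  via [ 0.454 -0.283  0.273]
  via [ 0.435 -0.271  0.306]
  via [ 0.42 -0.26  0.34]
```

Emit:
carry_out --motion '[0.8,-0.4,-1.8,0.058,0.009,-0.031,0.8,-0.4,-1.8,0.058,0.009,-0.031,0.8,-0.4,-1.8,0.058,0.009,-0.031,0.8,-0.4,-1.8,0.058,0.009,-0.031,0.8,-0.4,-1.8,0.058,0.009,-0.031,0.8,-0.4,-1.8,0.058,0.009,-0.031,0.8,-0.4,-1.8,0.058,0.009,-0.031,0.8,-0.4,-1.8,0.058,0.009,-0.031]'

```text
clock: 7.6
tool_pos: [0.4309, -0.2677, 0.3117]
eef_rot: [0.585, 0.81, 0.033, 0.03]
contact_force: [-0.6, 0.0, -1.8]
opening: 0.156
```

Run:
```python
from h import *
s=st(); print(s["q"].round(3))
plan([.46,.05,.35],frame([0,0,-1],[-1,0,0]),16)
```

```text
[ 1.122  0.69  -1.058  1.928  0.743  0.884  0.027]
rows 16 x [1.15, 1.8, -0.17, 0.0045, 0.004, -0.0781] | 21.4 mm 4.5 deg
  via [ 0.444 -0.251  0.315]
  via [ 0.483 -0.176  0.327]
  via [ 0.498 -0.093  0.336]
  via [ 0.486 -0.009  0.345]
```

Emit:
carry_out --motion '[1.2,1.8,-0.3,0.0045,0.004,-0.078,1.2,1.8,-0.3,0.0045,0.004,-0.078,1.2,1.8,-0.3,0.0045,0.004,-0.078,1.2,1.8,-0.3,0.0045,0.004,-0.078,1.2,1.8,-0.3,0.0045,0.004,-0.078,1.2,1.8,-0.3,0.0045,0.004,-0.078,1.2,1.8,-0.3,0.0045,0.004,-0.078,1.2,1.8,-0.3,0.0045,0.004,-0.078]'

```text
clock: 8.6
tool_pos: [0.4942, -0.1097, 0.3442]
eef_rot: [0.306, 0.952, 0.017, 0.017]
contact_force: [-0.1, 0.3, -1.6]
opening: 0.153
```

Run:
```python
from h import *
s=st(); print(s["q"].round(3))
plan([.44,.126,.36],frame([0,0,-1],[-1,0,0]),12)
```

```text
[ 0.836  0.712 -1.213  1.864  0.758  1.07   0.282]
rows 12 x [1.09, 1.73, -0.11, 0.0029, 0.0028, -0.0518] | 20.5 mm 3.0 deg
  via [ 0.495 -0.089  0.346]
  via [ 0.493 -0.028  0.35 ]
  via [0.48  0.032 0.354]
  via [0.459 0.09  0.358]
```

Emit:
carry_out --motion '[1.1,1.7,-0.1,0.003,0.003,-0.052,1.1,1.7,-0.1,0.003,0.003,-0.052,1.1,1.7,-0.1,0.003,0.003,-0.052,1.1,1.7,-0.1,0.003,0.003,-0.052,1.1,1.7,-0.1,0.003,0.003,-0.052,1.1,1.7,-0.1,0.003,0.003,-0.052,1.1,1.7,-0.1,0.003,0.003,-0.052,1.1,1.7,-0.1,0.003,0.003,-0.052]'

```text
clock: 9.6
tool_pos: [0.4727, 0.0495, 0.3546]
eef_rot: [0.104, 0.995, 0.006, 0.005]
contact_force: [0.3, 0.8, -2.4]
opening: 0.154
```

Run:
```python
from h import *
s=st(); print(s["q"].round(3))
plan([.42,.126,.33],frame([0,0,-1],[-1,0,0]),6)
```

```text
[ 0.555  0.7   -1.301  1.913  0.758  1.124  0.318]
rows 6 x [1.03, 1.16, 0.41, 0.002, 0.0016, -0.0346] | 16.0 mm 2.0 deg
  via [0.465 0.063 0.351]
  via [0.457 0.076 0.346]
  via [0.448 0.089 0.342]
  via [0.439 0.102 0.338]
  via [0.43  0.114 0.334]
  via [0.42  0.126 0.33 ]
```

Emit:
carry_out --motion '[1.0,1.2,0.4,0.002,0.0016,-0.035,1.0,1.2,0.4,0.002,0.0016,-0.035,1.0,1.2,0.4,0.002,0.0016,-0.035,1.0,1.2,0.4,0.002,0.0016,-0.035,1.0,1.2,0.4,0.002,0.0016,-0.035,1.0,1.1,0.4,0.002,0.0016,-0.035,0,0,0,0,0,0,0,0,0,0,0,0]'

```text
clock: 10.6
tool_pos: [0.4229, 0.1258, 0.3307]
eef_rot: [0.001, 1.0, -0.0, 0.0]
contact_force: [-0.0, 0.1, -2.2]
opening: 0.155
```

Run:
```python
from h import *
s=st(); print(s["q"].round(3),s["tool_pos"].round(4),R.from_quat(s["eef_rot"]).as_matrix().round(3).tolist())
p=snapshot("wrist"); save(p,"w2"); w=cloud(p,s); np.save("w2.npy",w)
Rt=R.from_quat(s["eef_rot"]).as_matrix(); t=np.array(s["tool_pos"])
for th in ["strainer","pot"]:
    for d in finder.masks_of(p,th)[:2]:
        q=w[d["pixels"]];q=q[~np.isnan(q[:,0])]; l=(q-t)@Rt
        print(th,round(d["p"],2),d["extent"],np.median(q,0).round(3),np.median(l,0).round(3),np.percentile(l,2,0).round(3),np.percentile(l,98,0).round(3))
```

```text
[ 0.381  0.706 -1.318  2.028  0.799  1.068  0.247] [0.4229 0.1258 0.3307] [[-1.0, 0.002, 0.001], [0.002, 1.0, -0.0], [-0.001, -0.0, -1.0]]
strainer 0.69 [235.1, 165.9, 407.7, 363.7] [0.405 0.126 0.253] [ 0.018 -0.     0.078] [-0.032 -0.042  0.031] [0.042 0.042 0.079]
strainer 0.59 [0.0, 124.2, 66.5, 212.2] [ 0.42  -0.261  0.011] [ 0.003 -0.387  0.32 ] [-0.053 -0.43   0.282] [ 0.059 -0.352  0.329]
pot 0.92 [278.9, 325.7, 365.2, 362.9] [0.614 0.145 0.112] [-0.191  0.019  0.219] [-0.205 -0.043  0.198] [-0.164  0.045  0.232]
```

View pics/w2.png

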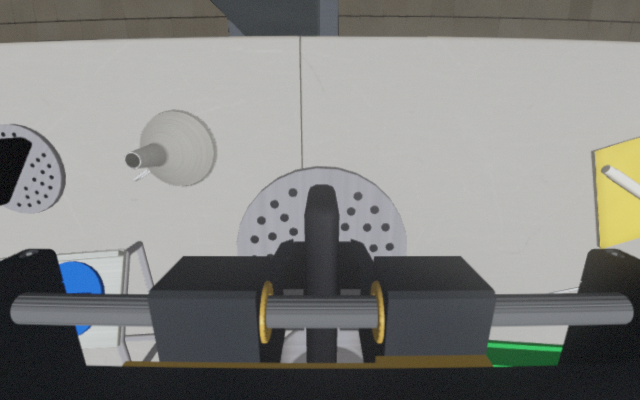

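The wrist view shows the disc held level and centred at about (322,240), with the handle between the jaws. The pot is hidden behind the hand. Next I'll measure the disc's offset in the tool frame.

Run:
```python
from h import *
from scipy.optimize import least_squares
s=st(); Rt=R.from_quat(s["eef_rot"]).as_matrix(); t=np.array(s["tool_pos"])
w=np.load("w2.npy"); l=(w-t)@Rt
m=(np.abs(l[...,2]-.078)<.006)&(np.hypot(l[...,0],l[...,1])<.06)
k=l[m]; c=k.mean(0); n=np.linalg.svd(k-c,full_matrices=False)[2][2]; print("plane",c.round(4),n.round(4))
# outer edge: max radius per angle
m=m&(l[...,0]>0); k=l[m]; a=np.arctan2(k[:,1],k[:,0]); E=[]
for b in np.arange(-1.4,1.4,.1):
    kk=k[(a>=b)&(a<b+.1)]
    if len(kk)>10: E.append(kk[np.argsort(np.hypot(kk[:,0],kk[:,1]))[-3:]].mean(0))
E=np.array(E)
f=lambda v:np.hypot(E[:,0]-v[0],E[:,1]-v[1])-v[2]
r=least_squares(f,[0,0,.048],loss="soft_l1",f_scale=.001);print(len(E),r.x.round(4))
f2=lambda v:np.hypot(E[:,0]-v[0],E[:,1]-v[1])-.048
r=least_squares(f2,[0,0],loss="soft_l1",f_scale=.001);print(r.x.round(4))
# pot rim again from top now
p=snapshot("top"); q=cloud(p).reshape(-1,3); q=q[~np.isnan(q[:,0])]
k=q[(abs(q[:,2]-.09)<.004)&(np.hypot(q[:,0]-.516,q[:,1]-.127)<.068)]; print(len(k))
plan([.515,.128,.19+.045],frame([0,0,-1],[-1,0,0]),8)
```

```text
plane [0.0194 0.0002 0.078 ] [ 7.8e-03  5.0e-04 -1.0e+00]
28 [-0.0029  0.0002  0.0475]
[-0.0035  0.0002]
395
rows 8 x [-1.15, 0.03, 1.2, 0.0, 0.0001, -0.0003] | 16.6 mm 0.0 deg
  via [0.434 0.126 0.319]
  via [0.457 0.127 0.295]
  via [0.48  0.127 0.271]
  via [0.504 0.128 0.247]
```

Emit:
carry_out --motion '[-1.1,0.03,1.2,0,0,0,-1.1,0.03,1.2,0,0,0,-1.1,0.03,1.2,0,0,0,-1.1,0.03,1.2,0,0,0,-1.1,0.03,1.2,0,0,0,-1.1,0.03,1.2,0,0,0,-1.1,0.03,1.2,0,0,0,-1.1,0.03,1.2,0,0,0]'

```text
clock: 11.8
tool_pos: [0.5115, 0.1284, 0.2339]
eef_rot: [0.001, 1.0, 0.0, 0.0]
contact_force: [0.6, 0.3, -1.8]
opening: 0.159
```

Emit:
carry_out --motion '[0,0,1.0,0,0,0,0,0,1.0,0,0,0,0,0,1.0,0,0,0,0,0,0,0,0,0,0,0,0,0,0,0]'

```text
clock: 12.42
tool_pos: [0.5107, 0.1286, 0.2051]
eef_rot: [0.0, 1.0, 0.0, 0.0]
contact_force: [0.0, -0.5, -1.8]
opening: 0.155
```

Run:
```python
from h import *
s=st(); print(s["q"].round(3),s["tool_pos"].round(4),R.from_quat(s["eef_rot"]).as_rotvec().round(3),s["contact_force"].round(1))
for n in ("scene","top"):
    p=snapshot(n); save(p,n+"1",(200,150,330,350) if n=="scene" else (190,160,320,290),4 if n=="top" else 3); w=cloud(p)
    m=(np.abs(w[...,2]-.115)<.02)&(np.hypot(w[...,0]-.515,w[...,1]-.128)<.055); print(n,m.sum())
a=cv2.imread("pics/scene1.png");b=cv2.imread("pics/top1.png");h=max(a.shape[0],b.shape[0]);f=lambda i:cv2.copyMakeBorder(i,0,h-i.shape[0],0,0,0)
cv2.imwrite("pics/c1.png",cv2.resize(np.hstack([f(a),f(b)]),None,fx=.85,fy=.85))
plan([.512,.128,.153],frame([0,0,-1],[-1,0,0]),6)
```

```text
[ 0.27   0.956 -1.117  1.927  1.056  1.003  0.211] [0.5107 0.1286 0.2051] [1.000e-03 3.141e+00 1.000e-03] [ 0.  -0.5 -1.8]
scene 808
top 0
rows 6 x [-0.02, -0.01, 0.87, 0.0001, 0.0002, -0.0001] | 8.7 mm 0.0 deg
  via [0.511 0.128 0.197]
  via [0.511 0.128 0.188]
  via [0.511 0.128 0.179]
  via [0.512 0.128 0.17 ]
  via [0.512 0.128 0.162]
  via [0.512 0.128 0.153]
```

View pics/c1.png

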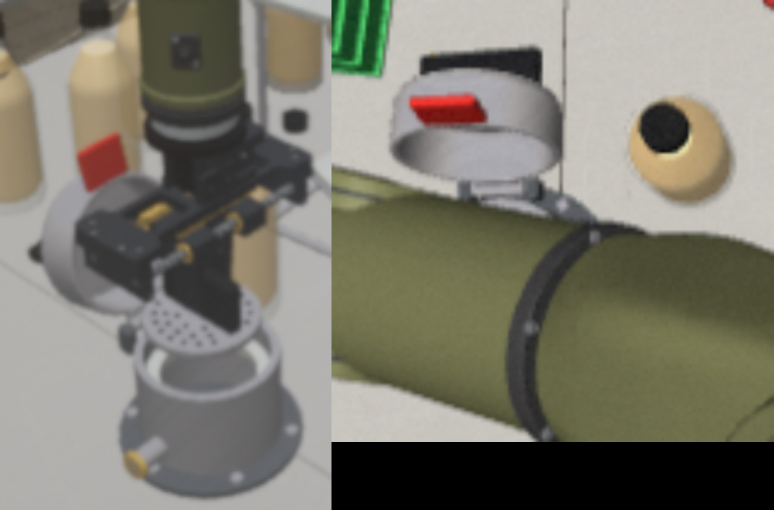

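The scene view shows the disc level over the mouth with the lid clear. I'll descend slowly and watch the force.

Emit:
carry_out --motion '[-0.1,0,0.7,0,0,0,-0.05,0,0.7,0,0,0,0,0,0.7,0,0,0,0,0,0.7,0,0,0,0,0,0.2,0,0,0,0,0,0,0,0,0]'

```text
clock: 13.28
tool_pos: [0.512, 0.1285, 0.1753]
eef_rot: [0.0, 1.0, -0.0, 0.0]
contact_force: [-2.2, -0.8, 3.5]
opening: 0.157
```

Emit:
carry_out --motion '[0,0,0.4,0,0,0,0,0,0.4,0,0,0,0,0,0.4,0,0,0,0,0,0,0,0,0]'

```text
clock: 13.78
tool_pos: [0.5099, 0.128, 0.1619]
eef_rot: [-0.0, 1.0, -0.001, -0.002]
contact_force: [-5.0, -0.3, -2.0]
opening: 0.15
```

The disc is past the rim and touching lightly on the +x side. I'll shift 2.5 mm to -x and continue.

Emit:
carry_out --motion '[0.25,0,0,0,0,0,0,0,0,0,0,0]'

```text
clock: 14.02
tool_pos: [0.5093, 0.1282, 0.1626]
eef_rot: [0.0, 1.0, -0.0, -0.0]
contact_force: [-2.4, -0.7, -2.6]
opening: 0.156
```

Emit:
carry_out --motion '[0,0,0.3,0,0,0,0,0,0.3,0,0,0,0,0,0,0,0,0]'

```text
clock: 14.4
tool_pos: [0.5097, 0.1283, 0.1577]
eef_rot: [0.001, 1.0, -0.0, 0.0]
contact_force: [-5.0, -3.6, 9.9]
opening: 0.157
```

Run:
```python
from h import *
from scipy.optimize import least_squares
s=st(); Rt=R.from_quat(s["eef_rot"]).as_matrix(); t=np.array(s["tool_pos"]); print(s["contact_force"].round(1))
p=snapshot("wrist"); w=cloud(p,s)
for nm,w in (("wrist",w),("scene",cloud(snapshot("scene")))):
    rr=np.hypot(w[...,0]-.514,w[...,1]-.128)
    m=(np.abs(w[...,2]-.077)<.007)&(rr<.046); k=w[m]
    if len(k)<30: print(nm,len(k)); continue
    k=k[np.abs(k[:,2]-np.median(k[:,2]))<.005]
    c=k.mean(0); n=np.linalg.svd(k-c,full_matrices=False)[2][2]; print(nm,"disc",len(k),c.round(4),n.round(4))
    k=w[(np.abs(w[...,2]-.09)<.003)&(rr<.068)&(rr>.045)]
    f=lambda v:np.clip(np.abs(np.hypot(k[:,0]-v[0],k[:,1]-v[1])-.056)-.004,0,None)
    r=least_squares(f,[.515,.128],loss="soft_l1",f_scale=.001);print("rim",len(k),np.median(k[:,2]).round(4),r.x.round(4),k.min(0).round(3),k.max(0).round(3))
save(p,"w3")
```

```text
[-5.  -3.6  9.9]
wrist disc 8008 [0.4923 0.1279 0.0783] [-0.1044  0.0044  0.9945]
rim 6341 0.0898 [0.5135 0.1272] [0.452 0.068 0.087] [0.579 0.187 0.093]
scene disc 505 [0.5061 0.1386 0.0796] [ 8.460e-02 -3.000e-04 -9.964e-01]
rim 344 0.0894 [0.5119 0.1275] [0.452 0.067 0.087] [0.573 0.187 0.092]
```

View pics/w3.png

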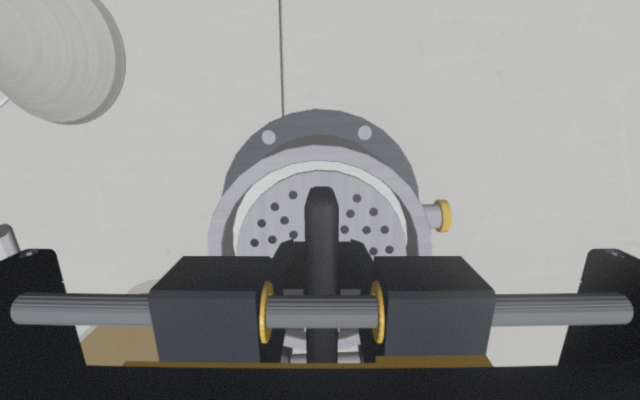

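The picture shows a wider gap on the robot side at (320,168), so the disc sits too far to +x. It is also tilted about 0.1 rad in the grip (the +x edge is high). I'll lift it clear, counter-rotate and re-measure.

Emit:
carry_out --motion '[0,0,-0.8,0,0,0,0,0,-0.8,0,0,0,0,0,-0.6,0,0,0,-0.4,0,0,0,0.05,0,-0.4,0,0,0,0.05,0,0,0,0,0,0,0]'

```text
clock: 15.25
tool_pos: [0.5193, 0.1287, 0.1789]
eef_rot: [0.002, 0.999, 0.001, -0.049]
contact_force: [0.2, -0.5, -1.8]
opening: 0.157
```

```bash
cat > m.py <<'E'
from h import *
from scipy.optimize import least_squares
s=st(); Rt=R.from_quat(s["eef_rot"]).as_matrix(); t=np.array(s["tool_pos"]); print(s["contact_force"].round(1),t.round(4))
p=snapshot("wrist"); w=cloud(p,s); save(p,"w4")
l=(w-t)@Rt; m=(np.abs(l[...,2]-.078)<.008)&(np.hypot(l[...,0],l[...,1])<.056)&(w[...,2]>.0945)
k=w[m]; c=k.mean(0); n=np.linalg.svd(k-c,full_matrices=False)[2][2]; n*=np.sign(n[2]); print("disc",len(k),c.round(4),n.round(4))
k=k[np.abs((k-c)@n)<.003]; a=np.arctan2(k[:,1]-.128,.512-k[:,0]); E=[]
for b in np.arange(-1.3,1.3,.1):
    kk=k[(a>=b)&(a<b+.1)]
    if len(kk)>10: E.append(kk[np.argsort(np.hypot(kk[:,0]-.512,kk[:,1]-.128))[-3:]].mean(0))
E=np.array(E); r=least_squares(lambda v:np.hypot(E[:,0]-v[0],E[:,1]-v[1])-.048,[.51,.128],loss="soft_l1",f_scale=.001)
z=c[2]-(n[0]*(r.x[0]-c[0])+n[1]*(r.x[1]-c[1]))/n[2]-.008
print("disc centre",r.x.round(4),"underside z",z.round(4), "fit res",np.abs(r.fun).mean().round(4))
rr=np.hypot(w[...,0]-.514,w[...,1]-.128)
k=w[(np.abs(w[...,2]-.09)<.003)&(rr<.068)&(rr>.045)&~m]; 
a=np.arctan2(k[:,1]-.1275,.5125-k[:,0]); E=[]
for b in np.arange(-1.4,1.4,.1):
    kk=k[(a>=b)&(a<b+.1)]
    if len(kk)>10: E.append(kk[np.argsort(np.hypot(kk[:,0]-.5125,kk[:,1]-.1275))[-3:]].mean(0))
E=np.array(E)
r=least_squares(lambda v:np.hypot(E[:,0]-v[0],E[:,1]-v[1])-.060,[.513,.1275],loss="soft_l1",f_scale=.001); print("rim",len(E),r.x.round(4),np.abs(r.fun).mean().round(4))
E
python3 m.py
```

```text
[ 0.2 -0.5 -1.8] [0.5193 0.1287 0.1789]
disc 8473 [0.4943 0.1289 0.1013] [-0.0185  0.001   0.9998]
disc centre [0.5177 0.1289] underside z 0.0937 fit res 0.0001
rim 28 [0.5126 0.1271] 0.0001
```

Emit:
carry_out --motion '[0.35,-0.18,0,0,0.018,0,0,0,0,0,0,0,0,0,0,0,0,0]'

```text
clock: 15.68
tool_pos: [0.5141, 0.1266, 0.179]
eef_rot: [0.0, 0.998, 0.0, -0.059]
contact_force: [0.2, 0.2, -2.1]
opening: 0.156
```

```bash
python3 m.py
```

```text
[ 0.2  0.2 -2.1] [0.5141 0.1266 0.179 ]
disc 8466 [0.4876 0.1265 0.1019] [0.0013 0.0026 1.    ]
disc centre [0.5109 0.1266] underside z 0.0939 fit res 0.0001
rim 28 [0.5126 0.1272] 0.0001
```

Emit:
carry_out --motion '[-0.15,0.05,0,0,0,0,-0.06,0,0.5,0,0,0,-0.06,0,0.5,0,0,0,0,0,0,0,0,0]'

```text
clock: 16.23
tool_pos: [0.5155, 0.1269, 0.168]
eef_rot: [0.0, 0.998, -0.0, -0.059]
contact_force: [-0.5, 0.5, -2.1]
opening: 0.153
```

Emit:
carry_out --motion '[-0.06,0,0.5,0,0,0,-0.06,0,0.5,0,0,0,0,0,0,0,0,0]'

```text
clock: 16.6
tool_pos: [0.5156, 0.1269, 0.1581]
eef_rot: [0.0, 0.998, -0.0, -0.059]
contact_force: [0.3, 0.5, -1.1]
opening: 0.156
```

No contact so far, and the underside is at about 0.073. Lowering the last 5 mm in small steps.

Emit:
carry_out --motion '[-0.03,0,0.25,0,0,0,-0.02,0,0.15,0,0,0,0,0,0,0,0,0]'

```text
clock: 16.98
tool_pos: [0.5158, 0.1271, 0.1545]
eef_rot: [0.0, 0.998, 0.0, -0.059]
contact_force: [0.8, -0.9, -1.5]
opening: 0.153
```

```bash
sed -i 's/&(w\[...,2\]>.0945)//' m.py; sed -i 's/<.056)/<.046)/' m.py; python3 m.py
```

```text
[ 0.8 -0.9 -1.5] [0.5158 0.1271 0.1545]
disc 8353 [0.4888 0.127  0.0774] [0.0023 0.003  1.    ]
disc centre [0.5125 0.1271] underside z 0.0694 fit res 0.0001
rim 28 [0.5125 0.1271] 0.0001
```

Emit:
carry_out --motion '[-0.02,0,0.12,0,0,0,0,0,0,0,0,0]'

```text
clock: 17.27
tool_pos: [0.5158, 0.1271, 0.1533]
eef_rot: [0.0, 0.998, 0.0, -0.059]
contact_force: [0.7, -1.1, -1.5]
opening: 0.151
```

Emit:
carry_out --motion '[0,0,0,0,0,0,0,0,0,0,0,0,0,0,0,0,0,0,0,0,0,0,0,0]' --hand 3.5

```text
clock: 17.77
tool_pos: [0.5159, 0.1271, 0.1534]
eef_rot: [0.001, 0.998, 0.0, -0.059]
contact_force: [-0.3, -0.3, -0.2]
opening: 0.399
```

```bash
python3 m.py
```

```text
[-0.3 -0.3 -0.2] [0.5159 0.1271 0.1534]
disc 9724 [0.4939 0.1272 0.076 ] [-1.e-04 -1.e-04  1.e+00]
disc centre [0.5125 0.1271] underside z 0.068 fit res 0.0001
rim 28 [0.5125 0.1271] 0.0002
```

Seated: centre is 0 mm off the rim centre, underside z is 0.068, level. I'll rise straight up and look for the cord and the lid pose.

Emit:
carry_out --motion '[0.24,0,-2,0,0,0,0.24,0,-2,0,0,0,0.36,0,-3,0,0,0,0.36,0,-3,0,0,0,0.36,0,-3,0,0,0,0.36,0,-3,0,0,0,0.24,0,-2,0,0,0]' --hand 3.5

```text
clock: 18.7
tool_pos: [0.5155, 0.1276, 0.3374]
eef_rot: [0.0, 0.998, 0.001, -0.057]
contact_force: [-1.1, 0.3, -0.4]
opening: 0.399
```

Run:
```python
from h import *
s=st(); print(s["q"].round(3),s["tool_pos"].round(3))
for n in ("top","scene"):
    w=np.load(n+"0.npy"); q=w.reshape(-1,3); q=q[~np.isnan(q[:,0])]
    m=(q[:,2]>.2)&(q[:,2]<.36)&(q[:,0]>.63)&(q[:,0]<1.0)&(q[:,1]>-.08)&(q[:,1]<.5)
    k=q[m]; print(n,len(k))
    for y in np.arange(-.08,.5,.04):
        kk=k[(k[:,1]>=y)&(k[:,1]<y+.04)]
        if len(kk): print(y.round(2),len(kk),np.median(kk,0).round(3),kk[:,0].min().round(3),kk[:,0].max().round(3))
p=snapshot("top");w=cloud(p); im=p["frame"]; save(p,"top2",(180,100,420,260),3)
hsv=cv2.cvtColor(im,cv2.COLOR_RGB2HSV)
red=((hsv[...,0]<8)|(hsv[...,0]>172))&(hsv[...,1]>130)&(w[...,0]<.72)&(w[...,1]>.05)&(w[...,1]<.2)&(w[...,2]>.1)
print("tab",w[red].mean(0).round(4),red.sum())
```

```text
[ 0.333  0.838 -1.259  1.697  0.731  1.306  0.479] [0.515 0.128 0.337]
top 2230
-0.08 172 [ 0.864 -0.068  0.221] 0.853 0.885
0.0 199 [0.924 0.02  0.221] 0.912 0.944
0.08 100 [0.743 0.116 0.205] 0.63 0.899
0.12 325 [0.839 0.134 0.211] 0.632 0.904
0.16 54 [0.798 0.179 0.226] 0.634 0.815
0.2 59 [0.772 0.22  0.243] 0.758 0.787
0.24 66 [0.745 0.26  0.261] 0.729 0.76
0.28 279 [0.968 0.295 0.221] 0.701 0.992
0.32 477 [0.791 0.345 0.23 ] 0.675 0.894
0.36 183 [0.864 0.371 0.233] 0.645 0.894
0.4 61 [0.638 0.413 0.344] 0.63 0.65
0.44 104 [0.796 0.477 0.219] 0.785 0.811
0.48 151 [0.793 0.488 0.23 ] 0.782 0.814
scene 1911
-0.08 139 [ 0.862 -0.062  0.216] 0.849 0.887
0.0 151 [0.921 0.026 0.216] 0.911 0.947
0.08 15 [0.881 0.118 0.214] 0.839 0.896
0.12 232 [0.878 0.139 0.212] 0.63 0.907
0.16 31 [0.799 0.178 0.226] 0.632 0.815
0.2 28 [0.773 0.22  0.244] 0.756 0.786
0.24 35 [0.743 0.261 0.261] 0.731 0.757
0.28 251 [0.966 0.3   0.22 ] 0.702 0.994
0.32 453 [0.782 0.347 0.227] 0.675 0.895
0.36 201 [0.867 0.37  0.23 ] 0.646 0.894
0.4 41 [0.637 0.414 0.343] 0.631 0.647
0.44 52 [0.792 0.478 0.223] 0.785 0.815
0.48 282 [0.787 0.491 0.225] 0.783 0.815
tab [0.6173 0.1314 0.234 ] 149
```

View pics/top2.png

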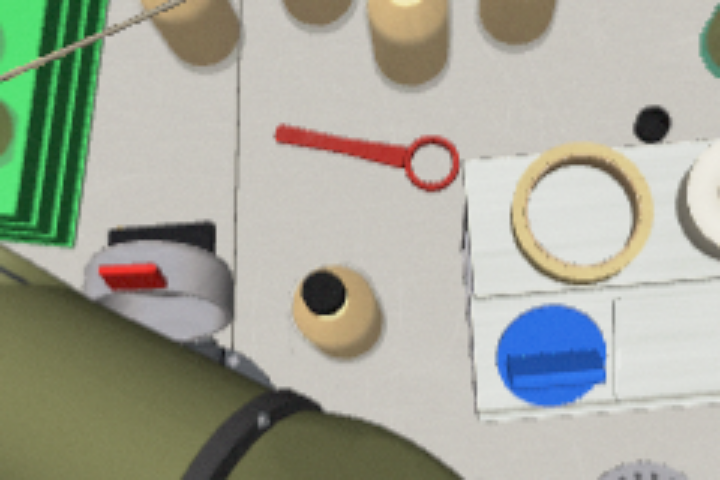

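The top view shows the cord at upper left, far behind the lid (x about 0.75–0.8). The red tab is at (133,276) and the pot area is otherwise free. I'll go behind the tab with the fingers closed.

Run:
```python
from h import *
plan([.650,.132,.345],frame([0,0,-1],[-1,-.04,0]),7)
```

```text
rows 7 x [-1.91, 0.02, -0.21, 0.0007, -0.0161, -0.0058] | 19.2 mm 1.0 deg
  via [0.535 0.129 0.339]
  via [0.554 0.129 0.339]
  via [0.574 0.129 0.34 ]
  via [0.593 0.13  0.341]
  via [0.612 0.13  0.342]
  via [0.631 0.131 0.343]
  via [0.65  0.132 0.345]
```

Emit:
carry_out --motion '[-1.9,0,-0.4,0,-0.016,-0.006,-1.9,0,-0.4,0,-0.016,-0.006,-1.9,0,-0.3,0,-0.016,-0.006,-1.9,0,-0.3,0,-0.016,-0.006,-1.9,0,-0.2,0,-0.016,-0.006,-1.9,0.1,-0.2,0,-0.016,-0.006,-1.9,0.1,-0.2,0,-0.016,-0.006,0,0,0,0,0,0]' --hand 0 --grip_force 20

```text
clock: 19.75
tool_pos: [0.6498, 0.1313, 0.3448]
eef_rot: [-0.02, 1.0, 0.001, -0.003]
contact_force: [-2.1, 0.6, 0.6]
opening: 0.011
```

Run:
```python
from h import *
s=st(); print(s["q"].round(2),s["opening"],R.from_quat(s["eef_rot"]).as_matrix().round(3).tolist())
plan([.650,.132,.288],frame([0,0,-1],[-1,-.04,0]),4)
```

```text
[ 0.25  0.93 -1.2   1.36  0.86  1.41  0.68] 0.010944805682017401 [[-0.999, -0.04, -0.006], [-0.04, 0.999, 0.003], [0.006, 0.003, -1.0]]
rows 4 x [-0.01, 0.01, 1.42, 0.0007, -0.0016, 0.0] | 14.2 mm 0.1 deg
  via [0.65  0.132 0.331]
  via [0.65  0.132 0.316]
  via [0.65  0.132 0.302]
  via [0.65  0.132 0.288]
```

Emit:
carry_out --motion '[0,0,1.4,0,0,0,0,0,1.4,0,0,0,0,0,1.4,0,0,0,0,0,1.4,0,0,0,0,0,0,0,0,0]'

```text
clock: 20.38
tool_pos: [0.6488, 0.131, 0.2876]
eef_rot: [-0.021, 1.0, 0.001, -0.004]
contact_force: [0.9, -0.1, -0.2]
opening: 0.005
```

Emit:
carry_out --motion '[0.6,0,0,0,0,0,0.6,0,0,0,0,0,0.6,0,0,0,0,0,0.6,0,0,0,0,0,0.6,0,0,0,0,0,0.6,0,0,0,0,0]'

```text
clock: 21.12
tool_pos: [0.613, 0.13, 0.2897]
eef_rot: [-0.02, 1.0, 0.001, -0.003]
contact_force: [3.2, 0.3, 2.7]
opening: 0.006
```

Emit:
carry_out --motion '[0.8,0,0,0,0,0,0.8,0,0,0,0,0,0.8,0,0,0,0,0,0.8,0,0,0,0,0,0,0,0,0,0,0]'

```text
clock: 21.75
tool_pos: [0.5799, 0.1284, 0.2892]
eef_rot: [-0.021, 1.0, 0.001, -0.004]
contact_force: [-0.4, 0.8, -0.2]
opening: 0.007
```

Run:
```python
from h import *
s=st(); print(s["contact_force"].round(1),s["tool_pos"].round(3))
p=snapshot("scene"); w=cloud(p); save(p,"sc3",(190,150,340,350),3); hsv=cv2.cvtColor(p["frame"],cv2.COLOR_RGB2HSV)
red=((hsv[...,0]<8)|(hsv[...,0]>172))&(hsv[...,1]>130)&(w[...,0]<.72)&(w[...,1]>.05)&(w[...,1]<.2)&(w[...,2]>.08)
k=w[red]; print("tab",k.mean(0).round(4),red.sum(),"lid",np.arctan2(k[:,2].mean()-.09,.5805-k[:,0].mean()).round(2))
```

```text
[-0.4  0.8 -0.2] [0.58  0.128 0.289]
tab [0.5605 0.1338 0.2378] 210 lid 1.44
```

The lid follows the finger (about 1.44 rad) with small forces. Continuing along the arc.

Emit:
carry_out --motion '[1.0,0,-0.25,0,0,0,1.0,0,-0.25,0,0,0,1.4,0,0.3,0,0,0,1.4,0,0.4,0,0,0,1.4,0,0.5,0,0,0,1.25,0,0.7,0,0,0,1.25,0,0.8,0,0,0,1.2,0,0.95,0,0,0]'

```text
clock: 22.8
tool_pos: [0.4815, 0.1247, 0.2591]
eef_rot: [-0.021, 1.0, 0.001, -0.002]
contact_force: [2.2, 0.4, -0.1]
opening: 0.004
```

Run:
```python
from h import *
s=st(); print(s["contact_force"].round(1),s["tool_pos"].round(4),s["q"].round(2))
p=snapshot("scene"); w=cloud(p); hsv=cv2.cvtColor(p["frame"],cv2.COLOR_RGB2HSV)
red=((hsv[...,0]<8)|(hsv[...,0]>172))&(hsv[...,1]>130)&(w[...,0]<.72)&(w[...,1]>.05)&(w[...,1]<.2)&(w[...,2]>.08)
k=w[red]; print("tab",k.mean(0).round(4),red.sum(),"lid",np.arctan2(k[:,2].mean()-.09,.5805-k[:,0].mean()).round(2))
```

```text
[ 2.2  0.4 -0.1] [0.4815 0.1247 0.2591] [ 0.32  0.86 -1.2   1.96  0.96  1.05  0.28]
tab [0.4679 0.1312 0.1951] 104 lid 0.75
```

Emit:
carry_out --motion '[1.1,0,1.1,0,0,0,1.0,0,1.2,0,0,0,0.9,0,1.3,0,0,0,0.6,0,1.2,0,0,0,0.5,0,1.2,0,0,0,0.4,0,1.2,0,0,0,0,0,0,0,0,0]'

```text
clock: 23.72
tool_pos: [0.4358, 0.1227, 0.1869]
eef_rot: [-0.021, 1.0, 0.001, -0.004]
contact_force: [-0.1, 0.3, 1.5]
opening: 0.006
```

Emit:
carry_out --motion '[0.2,0,0.8,0,0,0,0.1,0,0.7,0,0,0,0.1,0,0.6,0,0,0,0,0,0,0,0,0]'

```text
clock: 24.22
tool_pos: [0.4324, 0.1227, 0.1655]
eef_rot: [-0.021, 1.0, 0.001, -0.003]
contact_force: [1.6, 0.1, -0.1]
opening: 0.001
```

```bash
cat > lid.py <<'E'
from h import *
s=st(); print(s["contact_force"].round(1),s["tool_pos"].round(4),s["q"].round(2))
p=snapshot("scene"); w=cloud(p); hsv=cv2.cvtColor(p["frame"],cv2.COLOR_RGB2HSV)
red=((hsv[...,0]<8)|(hsv[...,0]>172))&(hsv[...,1]>130)&(w[...,0]<.72)&(w[...,1]>.05)&(w[...,1]<.2)&(w[...,2]>.08)
k=w[red]
if len(k): print("tab",k.mean(0).round(4),red.sum(),"zmax",np.percentile(k[:,2],90).round(4),"lid",np.arctan2(np.percentile(k[:,2],75)-.099,.5805-k[:,0].mean()).round(3))
save(p,"sc4",(190,150,340,350),3)
E
python3 lid.py
```

```text
[ 1.6  0.1 -0.1] [0.4324 0.1227 0.1655] [ 0.23  0.96 -1.08  2.17  1.22  0.87 -0.04]
tab [0.4333 0.1356 0.101 ] 139 zmax 0.1044 lid 0.014
```

Emit:
carry_out --motion '[0,0,0.2,0,0,0,0,0,0.15,0,0,0,0,0,0,0,0,0]'

```text
clock: 24.65
tool_pos: [0.4325, 0.123, 0.1633]
eef_rot: [-0.021, 1.0, 0.001, -0.002]
contact_force: [-2.0, -1.8, 9.4]
opening: 0.005
```

Emit:
carry_out --motion '[0,0,0.15,0,0,0,0,0,0,0,0,0]'

```text
clock: 24.9
tool_pos: [0.4324, 0.123, 0.1631]
eef_rot: [-0.021, 1.0, 0.001, -0.002]
contact_force: [-4.8, -4.1, 24.4]
opening: 0.006
```

Lid shut: the tip stopped hard at z = 0.099 with 24 N. I'll lift off and go above the locking bar.

Emit:
carry_out --motion '[0,0,-1.0,0,0,0,0,0,-2,0,0,0,0,0,-3,0,0,0,0,0,-3,0,0,0,0,0,-3,0,0,0,0,0,0,0,0,0]' --hand 6

```text
clock: 25.65
tool_pos: [0.4342, 0.1232, 0.2826]
eef_rot: [-0.02, 1.0, 0.002, -0.001]
contact_force: [0.2, -0.8, -1.0]
opening: 0.659
```

```bash
python3 lid.py
python3 - <<'E'
from h import *
p=snapshot("top"); w=cloud(p); im=p["frame"]
m=(im.max(-1)<70)&(abs(w[...,2]-.172)<.01)&(np.hypot(w[...,0]-.5125,w[...,1]-.127)<.06)
k=w[m]; print(len(k))
if len(k)>20: d=np.linalg.svd(k-k.mean(0),full_matrices=False)[2][0]; print(k.mean(0).round(4),d.round(3))
plan([.5125,.127,.30],frame([0,0,-1],[0.04,-1,0]),14)
E
```

```text
[ 0.2 -0.8 -1. ] [0.4342 0.1232 0.2826] [ 0.34  0.78 -1.25  2.06  0.91  1.    0.22]
tab [0.4374 0.1266 0.0985] 257 zmax 0.0999 lid 0.002
192
[0.5118 0.123  0.171 ] [-0.019 -1.    -0.006]
rows 14 x [-0.48, -0.41, -0.14, 0.0004, -0.0002, -0.1122] | 6.4 mm 6.4 deg
  via [0.438 0.118 0.282]
  via [0.455 0.11  0.286]
  via [0.474 0.108 0.29 ]
  via [0.492 0.112 0.294]
  via [0.508 0.123 0.299]
```

View pics/sc4.png

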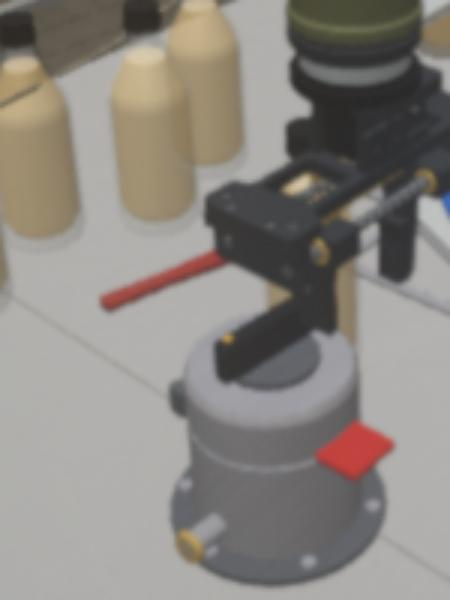

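The scene view shows the lid flat on the rim. The red tab is at front (355,450) and the black bar lies across the top along y (265,340). I'll turn the gripper a quarter turn and go above the bar.

Emit:
carry_out --motion '[-0.5,-0.4,-0.1,0,0,-0.112,-0.5,-0.4,-0.1,0,0,-0.112,-0.5,-0.4,-0.1,0,0,-0.112,-0.5,-0.4,-0.1,0,0,-0.112,-0.5,-0.4,-0.1,0,0,-0.112,-0.5,-0.4,-0.1,0,0,-0.112,-0.5,-0.4,-0.1,0,0,-0.112,-0.5,-0.4,-0.1,0,0,-0.112]'

```text
clock: 26.75
tool_pos: [0.4813, 0.1103, 0.2871]
eef_rot: [-0.453, 0.891, 0.002, -0.003]
contact_force: [0.2, 0.1, 0.5]
opening: 0.68
```

Run:
```python
from h import *
print(st()["q"].round(2))
plan([.512,.127,.29],frame([0,0,-1],[-0.019,-1,0]),7)
```

```text
[ 0.41  0.92 -1.4   1.94  0.98  1.22  1.15]
rows 7 x [-0.39, -0.33, -0.04, 0.0012, -0.0002, -0.0873] | 5.1 mm 5.0 deg
  via [0.486 0.111 0.288]
  via [0.491 0.113 0.288]
  via [0.496 0.115 0.288]
  via [0.5   0.118 0.289]
  via [0.504 0.12  0.289]
  via [0.508 0.124 0.29 ]
  via [0.512 0.127 0.29 ]
```

Emit:
carry_out --motion '[-0.4,-0.3,0,0.001,0,-0.087,-0.4,-0.3,0,0.001,0,-0.087,-0.4,-0.3,0,0.001,0,-0.087,-0.4,-0.3,0,0.001,0,-0.087,-0.4,-0.3,0,0.001,0,-0.087,-0.4,-0.3,0,0.001,0,-0.087,-0.4,-0.3,0,0.001,0,-0.087,0,0,0,0,0,0]'

```text
clock: 27.75
tool_pos: [0.5106, 0.1288, 0.2872]
eef_rot: [-0.698, 0.716, 0.0, -0.001]
contact_force: [-0.7, 0.1, -0.3]
opening: 0.685
```

```bash
cat > bar.py <<'E'
from h import *
s=st(); p=snapshot("wrist"); w=cloud(p,s); im=p["frame"]
print(s["q"].round(2),s["tool_pos"].round(4))
m=(im.max(-1)<90)&(abs(w[...,2]-.171)<.006)&(np.hypot(w[...,0]-.5125,w[...,1]-.127)<.06)
k=w[m]; r=cv2.minAreaRect((k[:,:2]*1000).astype(np.float32)); print(len(k),r,np.median(k[:,2]).round(4))
k=k[np.hypot(k[:,0]-.5125,k[:,1]-.127)<.05]; d=np.linalg.svd(k-k.mean(0),full_matrices=False)[2][0]; print(k.mean(0).round(4),d.round(3))
E
python3 bar.py
python3 - <<'E'
from h import *
plan([.512,.127,.209],frame([0,0,-1],[-0.019,-1,0]),6)
E
```

```text
[ 0.37  0.98 -1.43  1.85  1.02  1.3   1.76] [0.5106 0.1288 0.2872]
2395 ((512.0885620117188, 126.12382507324219), (88.65868377685547, 13.995349884033203), 88.94194793701172) 0.1714
[0.5121 0.121  0.1712] [-0.027 -1.    -0.007]
rows 6 x [0.03, -0.03, 1.31, 0.0002, -0.0001, -0.0012] | 13.1 mm 0.1 deg
  via [0.511 0.128 0.274]
  via [0.511 0.128 0.261]
  via [0.511 0.128 0.248]
  via [0.511 0.128 0.235]
  via [0.512 0.127 0.222]
  via [0.512 0.127 0.209]
```

Emit:
carry_out --motion '[0.03,-0.03,1.3,0,0,0,0.03,-0.03,1.3,0,0,0,0.03,-0.03,1.3,0,0,0,0.03,-0.03,1.3,0,0,0,0.03,0,1.3,0,0,0,0.03,0,1.2,0,0,0,0,0,0,0,0,0]'

```text
clock: 28.68
tool_pos: [0.5118, 0.1268, 0.2106]
eef_rot: [-0.698, 0.716, 0.0, -0.0]
contact_force: [0.6, -0.1, -0.4]
opening: 0.682
```

Emit:
carry_out --motion '[0,0,0,0,0,0,0,0,0,0,0,0,0,0,0,0,0,0,0,0,0,0,0,0,0,0,0,0,0,0,0,0,0,0,0,0]' --hand 0 --grip_force 40

```text
clock: 29.42
tool_pos: [0.5123, 0.1271, 0.2118]
eef_rot: [-0.698, 0.716, -0.0, 0.001]
contact_force: [0.9, 0.4, 0.2]
opening: 0.156
```

Emit:
carry_out --motion '[0,0,0,0,0,0.12,0,0,0,0,0,0.12,0,0,0,0,0,0.12,0,0,0,0,0,0.12]'

```text
clock: 29.92
tool_pos: [0.5123, 0.1271, 0.2118]
eef_rot: [-0.507, 0.862, -0.0, 0.001]
contact_force: [1.2, -0.1, -0.0]
opening: 0.159
```

Run:
```python
from h import *
s=st(); print(s["q"].round(2),s["tool_pos"].round(4),s["contact_force"].round(1),s["moment"].round(2),R.from_quat(s["eef_rot"]).as_matrix()[:,0].round(3))
```

```text
[ 0.33  1.03 -1.28  1.92  1.12  1.15  1.22] [0.5123 0.1271 0.2118] [ 1.2 -0.1 -0. ] [ 0.1  -0.17  0.13] [-0.487 -0.873 -0.001]
```

Emit:
carry_out --motion '[0,0,0,0,0,0.12,0,0,0,0,0,0.12,0,0,0,0,0,0.12,0,0,0,0,0,0.12,0,0,0,0,0,0.12,0,0,0,0,0,0.12,0,0,0,0,0,0]'

```text
clock: 30.8
tool_pos: [0.5123, 0.1271, 0.2118]
eef_rot: [-0.173, 0.985, -0.0, 0.001]
contact_force: [0.1, 0.3, 0.2]
opening: 0.158
```

Emit:
carry_out --motion '[0,0,0,0,0,0.05,0,0,0,0,0,0.05,0,0,0,0,0,0]'

```text
clock: 31.18
tool_pos: [0.5123, 0.1272, 0.2118]
eef_rot: [-0.125, 0.992, -0.0, 0.001]
contact_force: [2.0, -0.3, 1.2]
opening: 0.159
```

Run:
```python
from h import *
s=st(); print(s["q"].round(2),s["tool_pos"].round(4),s["contact_force"].round(1),s["moment"].round(2),R.from_quat(s["eef_rot"]).as_matrix()[:,0].round(3))
```

```text
[ 0.28  0.96 -1.14  1.92  1.05  1.03  0.47] [0.5123 0.1272 0.2118] [ 2.  -0.3  1.2] [-0.07 -0.51  0.92] [-0.969 -0.248 -0.002]
```

The moment jumped to 0.9 N m at about 1.3 rad, which is the stop. Release and withdraw.

Emit:
carry_out --motion '[0,0,0,0,0,-0.02,0,0,0,0,0,0,0,0,0,0,0,0,0,0,0,0,0,0,0,0,0,0,0,0]' --hand 6

```text
clock: 31.8
tool_pos: [0.5121, 0.1271, 0.2116]
eef_rot: [-0.133, 0.991, 0.0, 0.0]
contact_force: [-0.3, 0.1, -0.2]
opening: 0.675
```

Emit:
carry_out --motion '[0,0,-1,0,0,0,0,0,-2,0,0,0,0,0,-2,0,0,0,0,0,-2,0,0,0,0,0,-2,0,0,0,0,0,0,0,0,0]'

```text
clock: 32.55
tool_pos: [0.5126, 0.1276, 0.3034]
eef_rot: [-0.132, 0.991, 0.001, 0.002]
contact_force: [0.4, 0.3, -1.7]
opening: 0.678
```

```bash
python3 bar.py; python3 lid.py
python3 - <<'E'
from h import *
p=snapshot("scene"); save(p,"end",(190,90,470,370),2); w=cloud(p); w0=np.load("scene0.npy")
for th in ["mid_bottle","funnel","blank","cap_key"]:
    for d in finder.masks_of(p,th)[:1]: print(th,round(d["p"],2),np.nanmedian(w[d["pixels"]],0).round(3))
E
```

```text
[ 0.34  0.84 -1.25  1.83  0.88  1.16  0.61] [0.5126 0.1276 0.3034]
2102 ((511.28289794921875, 126.82296752929688), (88.22650146484375, 13.978795051574707), 18.06987953186035) 0.1715
[0.5071 0.1255 0.1713] [0.951 0.309 0.005]
[ 0.8 -0.1 -0.5] [0.5122 0.1271 0.3022] [ 0.34  0.84 -1.25  1.83  0.88  1.16  0.61]
tab [0.4375 0.1267 0.099 ] 261 zmax 0.1 lid 0.002
mid_bottle 0.9 [0.586 0.008 0.128]
funnel 0.64 [0.505 0.135 0.152]
blank 0.87 [ 0.557 -0.186  0.089]
cap_key 0.66 [ 0.779 -0.005  0.011]
```

View pics/end.png

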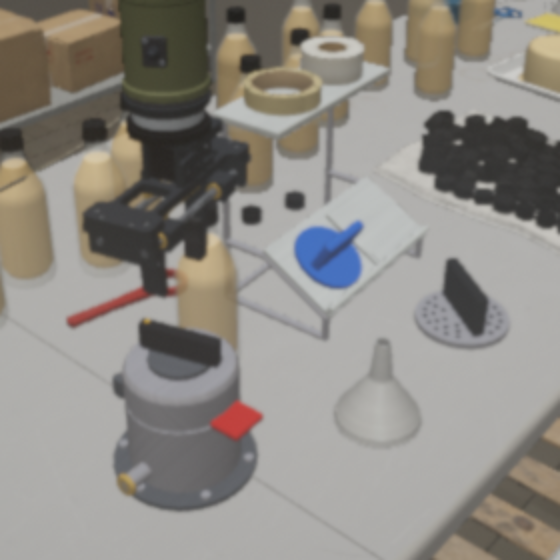

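```bash
python3 -c "
from plant import workorder; print(workorder.finish_job())"
```

```text
the job is handed in; nothing more can be done
None
```

I put the strainer disc in the pot, shut the lid over it, turned the locking bar to its stop, and handed the job in at about 33 s of the 72 s allowed. The hand-in gives no verdict, so what follows is from my own checks.

**Disc:**
- After letting go, it measured level, with its underside at z = 0.068 m and no measurable offset from the rim centre.
- The first lowering, about 5 mm off, caught the wall on the hinge side at about 10–12 N at the wrist and tilted the disc in the grip. I lifted it, re-measured and re-levelled it, and the second lowering met no contact.
- I could not see the disc again once the lid was shut.

**Lid:** It reads about 0.002 rad, and the tab's face is at z = 0.099 m as it should be when shut.

**Lock:** The bar turned about 1.3 rad until the moment jumped to 0.9 N m. Afterwards the camera put the turn at about 1.27 rad.

**Bystanders:**
- The blue disc read within 1 mm of its start position. The bottle read 4 to 7 mm away and the cap key's median 13 mm away; how much of each shows in a picture shifts these readings. In the last picture the bottle stands upright.
- The last funnel reading was a false detection on the pot, so it doesn't count. In that picture the funnel stands where it started.

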